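# Draw a conveyor roller out of a half-opened crate

## Task

Take the thick conveyor roller out of the half-opened shipping crate: it is longer than the open part of the lid, so raise its free end out through the opening and draw it out on the slant from under the lid boards that are still screwed on, without forcing it against those boards. Finish with the gripper still holding the roller, level and still, with the whole roller about a hand's breadth (8 cm) higher than the lid boards; do not put it down. Leave the thin roller lying in the crate and do not disturb the things on the bench.

Things in the scene. Friction and masses are not known exactly. Their poses are not given: they have to be found in the camera images.
- crate: Plywood crate, fixed, outside 384 x 274 mm, walls 12 mm, wall tops 125 mm up, inner floor 10 mm up. Origin: under its centre on the bench; x lengthwise towards the opened end, z up. Two cross bearers 16 mm wide, tops 55 mm up, at x = -20 and +125 mm, carry the rollers in lanes along x at y = -52 and +52 mm (which is in which varies), between chocks 12 mm wide, 10 mm high, faces 18.5 mm off the lane's middle.
- lid: The lid boards still screwed on over the closed end of the crate: fixed, 14 mm thick, lying on the wall tops (125 to 139 mm up), as wide as the crate. Origin: middle of their free edge, at the underside; x as the crate's. The opening runs from this edge (x = 0) in +x to the crate's end wall (inner face at crate x = 180 mm), 190 to 210 mm long, over the full inside width of 250 mm.
- roller_center (a point): Centre of the thick roller, the one to take: grey plastic tube 40 mm thick, 300 mm long, with a steel axle stub 12 mm thick, 10 mm long at each end (320 mm in all); 0.28 to 0.46 kg, balanced here. Lies level in a lane, lengthwise, near the crate's middle, axis 75 mm up, 30 mm free between its top and the lid boards' underside; almost half of it is under them. x: its axis, towards the opened end; it may roll about x.
- roller_end_open (a point): Tip of the thick roller's axle stub at the opened end, on its axis, 160 mm from its centre.
- roller_end_deep (a point): Tip of the thick roller's axle stub under the lid boards, on its axis, 160 mm from its centre.
- thin_roller_center (a point): Centre of the thin roller, to be left: same make and length, tube 20 mm in diameter, in the other lane, axis 65 mm above the bench. x is its axis.
- bearing_carton: Bystander: cardboard carton 110 x 110 x 70 mm on the bench. Origin: centre of its underside.
- grease_tin: Bystander: upright tin 72 mm in diameter, 100 mm high. Origin: centre of its underside.
- pry_bar: Bystander: flat steel pry bar about 305 mm long along its x, up to 40 mm high at its bent end, lying on the bench. Origin: under its middle.

How it is judged (in metres and radians):
On the way:
1. the thick roller is held on the slant, its free end out above the crate while its other end is still down under the lid boards (contact force between the fingers and roller above 1 N and z of roller_end_open in the frame of crate above 0.13 m and z of roller_end_deep in the frame of crate below 0.12 m and x of roller_end_deep in the frame of lid below -0.005 m), for 0.1 s.
At the end, for the whole second after the job is handed in: the fingers hold the thick roller, still and level within 0.2 rad, touching neither crate nor boards, both axle ends at least 74 mm above the lid boards' underside (roller about 40 mm clear of their tops); the thin roller lies in its lane, moved under 25 mm (contact force between the fingers and roller above 1 N and contact force between roller and crate below 0.2 N and contact force between roller and lid below 0.2 N and z of each of roller_end_open, roller_end_deep in the frame of lid above 0.074 m and angle between roller_center's own x axis and vertical between 1.37 and 1.77 rad and linear speed of roller below 0.03 m/s and z of thin_roller_center in the frame of crate below 0.08 m and distance of thin_roller_center from where it was at the start of the episode below 0.025 m); the arm keeps its last pose, push and grip.
It fails at once if the thick roller is forced against the lid boards (over 20 N) (contact force between roller and lid above 20 N).
It fails at once if the thin roller is disturbed (moved over 25 mm) (distance of thin_roller_center from where it was at the start of the episode above 0.025 m).
It fails at once if a bystander is moved over 30 mm (distance of any of bearing_carton, grease_tin, pry_bar from where it was at the start of the episode above 0.03 m).
It also fails if it takes over 42 s, if anything falls off the work surface, if the arm or the gripper's body presses on something with over 40 N, if the wrist force passes 120 N, or if a joint passes its speed limit or range.

## Robot

A 6-joint arm with a two-finger parallel gripper is mounted at the origin on the work surface. World frame = base frame: x ahead of the robot, y to its left, z up, the work surface at z = 0. Lengths are in m, angles in degrees, forces in N, time in s.
With the tool pointing down it reaches from about 0.4 to 0.825 m from the base axis. Payload 7 kg.
Tool frame: the origin (TCP) lies between the finger pads; the fingertips stand 11 mm ahead of it and the grasp point (between the pads) lies 8 mm behind it (r.tcp_to_tips is the distance from the TCP to the fingertips, in m); x points along the fingers, y is the direction in which the jaws open and shut, and the axes are right-handed (so a half turn about x gives the same grasp; the last joint's range is limited). The gripper opens to 88 mm and grips with 3 to 60 N. Pads are 19 mm wide; open, the fingers measure 130 mm over their backs; the gripper's body (78 mm by 193 mm) begins 47 mm behind the grasp point.
Start: joints at [90.247, 20.546, 0.682, 0, -70.136, -16.507], TCP at [0.189, 0.648, 0.238] pointing down, gripper open.
Joint ranges: [-176.03, 176.03], [-82.01, 121.73], [-58.28, 71.71], [-173.87, 95.51], [-174.79, -0.11], [-173.66, 173.66]. Speed limits (degrees/s): [136.94, 136.94, 172.46, 180, 180, 180].

## Interface

Orientations are given as [roll, pitch, yaw] about the fixed x, y, z axes, in that order (R = Rz(yaw) Ry(pitch) Rx(roll)).
In Python, from plant import r gives the robot as it stands.
- The arm moves only by the tool arm_command, never from a script. Its argument "plan" is a list of rows, each an object of numbers: "dx", "dy", "dz": the shift along the tool's x, y, z each as a share of 0.02 m, from -1 to 1; "wx", "wy", "wz": the turn, a rotation vector about the tool's x, y, z each as a share of 0.08 rad, from -1 to 1. In form: [{"dx": .., "dy": .., "dz": .., "wx": .., "wy": .., "wz": ..}, ...]. A call has 1 to 20 rows; each row shifts and turns the pose as measured when the row begins, along the tool's axes as they then stand; what a row does not reach is not made up. A row lasts 1/12 s, in which the tool goes at most 41.7 mm and 7.16 degrees, less where a joint would pass 70% of its speed; a pose out of reach is approached as far as the arm can. A call with a number of a shift or a turn outside -1 to 1 is refused whole. A call with a gripper value outside its range is refused whole. "fingers" is the closure, from -1 (fully open) to 1 (shut), so that 0 is half open, set as the call begins (left out, the last holds). The fingers move at their own pace and stop on an object; "force" is the grip in N (left out, the last holds). Time passes only in rows, so rows that do not move let the fingers close. It gives the time, the measured TCP pose, the force and the opening at its end, in the units of the state.
- r.get_state(): the state, without advancing time (a new reading comes with each control period).
- r.capture(name): name is "scene" or "top"; returns (picture, depth): 384x512x3 uint8, red, green, blue; 384x512 float32, m along the optical axis (not along the pixel's ray), 0 where there is no reading.
- r.camera_model(name): a dict with "vertical_fov" (degrees; the focal length in pixels is half the picture's height over the tangent of half this angle, whatever the lens; pixels are square), "cx", "cy" (the principal point, pixels), "dist" ([k1, k2, p1, p2, k3] as OpenCV has them; the pictures are not rectified), "R" (3x3) and "t" (3): a world point X has camera coordinates R X + t. Camera axes: x right, y down, z forward; pixel columns grow to the right and rows downward; lengths in m; the calibration is good to about 2 mm. A picture is of the moment at which its call begins. camera_model takes no time and is no camera call.
- r.close_job(): hands the job in, once; it reports no verdict.
Trained networks look in the newest picture that a camera, given by its name, has taken for a name from the list of things; names that differ only in an ending like _2 or _b are one class to them, and where a whole thing is asked for, a point or a joint stands for the part that bears it (a point fixed in the world has none). Each returns a list of dicts, best first, with "score" (0 to 1); they miss things now and then, are a little off and sometimes report something else, mostly with a low value. They report only what shows in the picture. A call takes as long as a camera call.
- r.cut_out(camera, query): "mask" (384x512 bool, what is visible of it) and "bbox" ([left, top, width, height] in pixels, round what is visible of it).
- r.spot_point(camera, query): "centre" ([column, row] in pixels: a listed point, or the origin of a listed thing).
The state is a dict: "time_s": time; "joints": joint angles; "qd": joint speeds; "joint_torque": joint torques, N m; "tcp_pos": TCP position; "eef_rot": TCP orientation; "contact_force": force on the tool from outside, world axes, zero at the start; "moment": the same for the moment, N m; "gripper_width": finger opening in m.
Only numpy, scipy, OpenCV 4.12 (cv2) and the standard library are available. Lean on these libraries where they do the work, as an engineer would, in place of code of your own. Each camera call takes 0.05 s, during which the arm holds its last target.

## Working session

There is one attempt and no reset: what is moved stays moved. The work goes in short steps, Python scripts to look and compute and a tool call to move; the robot and the scene stay as the last step left them, time stands still between calls to the robot, and variables do not carry over. Pictures are saved under pics/ and viewed, and the job is handed in when it is done.

Besides the shell and the picture viewer there is one more tool, called after "Request:" as name([rows], argument=value, ...), one row to a line, values as JSON. arm_command: Moves the arm, as the interface text tells. Shift numbers are shares of 0.02 m and turn numbers shares of 0.08 rad, none past 1 either way. Its arguments: {"type":"object","properties":{"plan":{"type":"array","items":{"type":"object","properties":{"dx":{"type":"number"},"dy":{"type":"number"},"dz":{"type":"number"},"wx":{"type":"number"},"wy":{"type":"number"},"wz":{"type":"number"}}}},"fingers":{"type":"number"},"force":{"type":"number"}},"required":["plan"]}

```bash
ls; mkdir -p pics; cat > h.py <<'E'
import numpy as np, cv2
from plant import r
def K(m):
    f=192/np.tan(np.radians(m['vertical_fov'])/2)
    return np.array([[f,0,m['cx']],[0,f,m['cy']],[0,0,1.]])
def cloud(name,depth,pix):
    # pix Nx2 (col,row) -> world
    m=r.camera_model(name); k=K(m)
    pix=np.asarray(pix,float).reshape(-1,1,2)
    u=cv2.undistortPoints(pix,k,np.array(m['dist'])).reshape(-1,2)
    pi=np.round(pix.reshape(-1,2)).astype(int)
    z=depth[pi[:,1],pi[:,0]]
    P=np.c_[u*z[:,None],z]
    return (P-np.array(m['t']))@np.array(m['R']), z
def ray(name,pix,h):
    m=r.camera_model(name); k=K(m)
    u=cv2.undistortPoints(np.array(pix,float).reshape(-1,1,2),k,np.array(m['dist'])).reshape(2)
    R=np.array(m['R']);t=np.array(m['t'])
    c=-R.T@t; d=R.T@np.r_[u,1]
    return c+d*(h-c[2])/d[2]
E
python3 - <<'E'
from h import *
for n in ['scene','top']:
    im,d=r.capture(n); cv2.imwrite(f'pics/{n}0.png',im[:,:,::-1]); np.save(n+'_d.npy',d); np.save(n+'_i.npy',im)
    m=r.camera_model(n); print(n,m['vertical_fov'],-np.array(m['R']).T@np.array(m['t']))
    for q in ['crate','lid','roller_center','roller_end_open','roller_end_deep','thin_roller_center','bearing_carton','grease_tin','pry_bar']:
        s=r.spot_point(n,q)
        print(q,[(np.round(x['score'],2),np.round(x['centre'],1)) for x in s[:3]])
print(r.get_state())
E
```

```text
pics
scene 56.661881603535505 [ 1.28150028 -0.3143688   0.96735085]
crate [(np.float64(0.85), array([237.9, 209.6])), (np.float64(0.52), array([236.9, 186.2]))]
lid [(np.float64(0.96), array([233.4, 185.9]))]
roller_center [(np.float64(0.8), array([249.6, 208.1]))]
roller_end_open [(np.float64(0.7), array([292.2, 187. ]))]
roller_end_deep []
thin_roller_center [(np.float64(0.49), array([229.7, 187. ]))]
bearing_carton [(np.float64(0.81), array([361. , 156.4]))]
grease_tin [(np.float64(0.64), array([350.1, 196.3])), (np.float64(0.49), array([236.8, 187. ]))]
pry_bar [(np.float64(0.59), array([ 98.9, 250.9]))]
top 47.67639342551772 [ 0.40384832 -0.00265836  1.4740914 ]
crate [(np.float64(0.62), array([270.5, 194.4]))]
lid [(np.float64(0.93), array([275.1, 189.5]))]
roller_center [(np.float64(0.7), array([263.5, 176.3]))]
roller_end_open [(np.float64(0.91), array([216.8, 181.8]))]
roller_end_deep [(np.float64(0.41), array([145.4, 170.9]))]
thin_roller_center [(np.float64(0.9), array([272.1, 207.5]))]
bearing_carton [(np.float64(0.73), array([102.2, 221.9]))]
grease_tin [(np.float64(0.87), array([143.2, 170.9]))]
pry_bar [(np.float64(0.72), array([407.1, 197.8]))]
{'time_s': 1.0, 'joints': array([ 9.02452483e+01,  2.05449636e+01,  6.83166812e-01, -5.83338072e-04,
       -7.01366355e+01, -1.65085336e+01]), 'qd': array([ 0.12410287, -0.02247945, -0.04850534, -0.00414585,  0.09215699,
       -0.03566948]), 'joint_torque': array([ 1.59534657e-04, -5.82394302e+01,  2.93301773e+01,  7.00278729e+00,
        1.22910604e-02, -2.39068771e-05]), 'tcp_pos': array([0.18902464, 0.64797402, 0.23758437]), 'eef_rot': array([-54.20314801,  89.99833908, 109.53336846]), 'contact_force': array([0.3875584 , 0.0635576 , 0.04860797]), 'moment': array([-0.02687803, -0.01647943, -0.01835433]), 'gripper_width': 0.08767112031212726}
```

```bash
python3 - <<'E'
import numpy as np,cv2
t=np.load('top_i.npy');s=np.load('scene_i.npy')
a=cv2.resize(t[120:280,60:440],None,fx=2,fy=2,interpolation=cv2.INTER_CUBIC)
cv2.imwrite('pics/t1.png',a[:,:,::-1])
a=cv2.resize(s[100:330,60:440],None,fx=2,fy=2,interpolation=cv2.INTER_CUBIC)
cv2.imwrite('pics/s1.png',a[:,:,::-1])
E
```

```text
(no output)
```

View pics/top0.png

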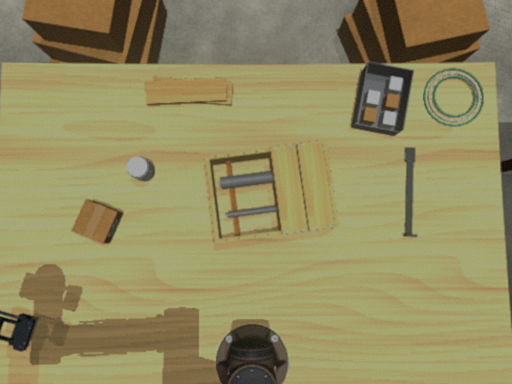

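View pics/t1.png

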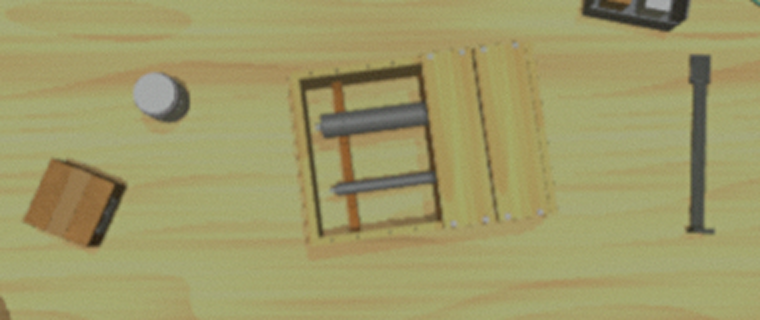

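View pics/s1.png

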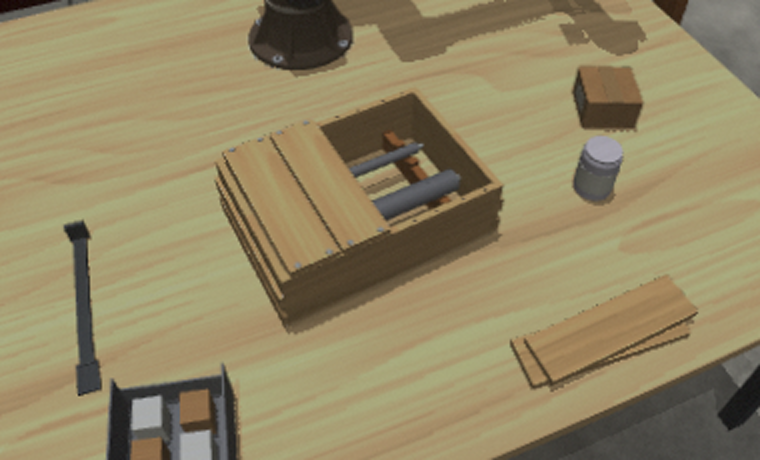

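The top view shows the crate opening to the left (+y). The thick roller is in the far lane, at about (222–272, 180) px, and the thin one in the near lane at about (228–278, 212). The lid edge runs along column ~275. Next I measure all of this from depth.

```bash
python3 - <<'E'
from h import *
C={}
for n in ['top','scene']:
    d=np.load(n+'_d.npy'); v,u=np.mgrid[0:384,0:512]; pix=np.c_[u.ravel(),v.ravel()]
    P,z=cloud(n,d,pix); P[z==0]=np.nan; C[n]=P.reshape(384,512,3); np.save(n+'_P.npy',C[n])
    for q,pt in [('table',(300,320) if n=='top' else (150,300)),]:
        print(n,q,C[n][pt[1],pt[0]])
# lid: points z 0.13-0.15
for n in C:
    P=C[n].reshape(-1,3); 
    m=(P[:,2]>.131)&(P[:,2]<.149)&(P[:,0]>.2)&(P[:,0]<.8)&(abs(P[:,1])<.35)
    q=P[m]; print(n,'lid pts',m.sum(),np.median(q[:,2]))
    rect=cv2.minAreaRect(q[:,:2].astype(np.float32)*1000); print(rect); print(cv2.boxPoints(rect))
    m=(P[:,2]>.112)&(P[:,2]<.149)&(P[:,0]>.2)&(P[:,0]<.8)&(abs(P[:,1])<.35)
    rect=cv2.minAreaRect(P[m][:,:2].astype(np.float32)*1000); print('crate',rect); print(cv2.boxPoints(rect))
for q in ['roller_center','thin_roller_center']:
  for n in ['top','scene']:
    s=r.cut_out(n,q)
    if s:
        mm=np.array(s[0]['mask']); Q=C[n][mm]; print(q,n,s[0]['score'],mm.sum(),np.nanpercentile(Q,[5,50,95],axis=0))
        np.save(f'mask_{q}_{n}.npy',mm)
for q,h in [('roller_end_open',.075),('thin_roller_center',.065),('lid',.125),('roller_center',.075)]:
    for n in ['top','scene']:
        s=r.spot_point(n,q)
        if s: print(q,n,s[0]['score'],ray(n,s[0]['centre'],h))
E
```

```text
top table [ 1.26144977e-01 -1.60488595e-01 -9.50317870e-05]
scene table [ 0.79120694 -0.41287217  0.05511476]
top lid pts 4603 0.13904676349311107
((544.6136474609375, -62.2169189453125), (274.5194091796875, 380.9710388183594), 6.984658241271973)
[[ 385.2089   110.1637 ]
 [ 431.5363  -267.98007]
 [ 704.01843 -234.59753]
 [ 657.69104  143.54623]]
crate ((544.493408203125, -63.626251220703125), (274.2892150878906, 387.3602294921875), 7.244051933288574)
[[ 384.02118  111.21454]
 [ 432.86578 -273.0538 ]
 [ 704.96564 -238.46704]
 [ 656.12103  145.8013 ]]
scene lid pts 3593 0.139439988663154
((555.1355590820312, -155.1156768798828), (277.8955383300781, 166.3610076904297), 7.245085716247559)
[[ 406.80695   -90.12254 ]
 [ 427.7874   -255.15529 ]
 [ 703.4642   -220.10881 ]
 [ 682.4837    -55.076065]]
crate ((543.4229736328125, -62.20658874511719), (278.85980224609375, 384.239990234375), 7.388499736785889)
[[ 380.44476  110.38803]
 [ 429.85675 -270.66162]
 [ 706.4012  -234.80121]
 [ 656.9892   146.24844]]
roller_center top 0.68 673 [[ 0.56373344 -0.06145757  0.07774108]
 [ 0.58427138  0.015731
[... 283 characters left out ...]
61  -0.00645399  0.07252144]
 [ 0.49924436  0.06769971  0.07857803]]
thin_roller_center scene 0.65 214 [[ 0.45110706 -0.04473671  0.01163387]
 [ 0.4861399   0.0081476   0.07200595]
 [ 0.4970251   0.06805953  0.07739368]]
roller_end_open top 0.91 [0.57806764 0.11031156 0.075     ]
roller_end_open scene 0.7 [0.57207206 0.12357373 0.075     ]
thin_roller_center top 0.9 [ 0.49453897 -0.06859864  0.065     ]
thin_roller_center scene 0.49 [ 0.48466317 -0.07185755  0.065     ]
lid top 0.93 [ 0.54694855 -0.07565031  0.125     ]
lid scene 0.96 [ 0.53749959 -0.07528874  0.125     ]
roller_center top 0.7 [ 0.59551065 -0.04105522  0.075     ]
roller_center scene 0.8 [ 0.60454021 -0.04571578  0.075     ]
```

```bash
python3 - <<'E'
from h import *
from scipy.spatial.transform import Rotation as Ro
a=np.radians(7.25); ex=np.array([-np.sin(a),np.cos(a)]); ey=np.array([-np.cos(a),-np.sin(a)])
c0=np.array([.5441,-.0630])
for n in ['top','scene']:
    P=np.load(n+'_P.npy').reshape(-1,3); P=P[~np.isnan(P[:,0])]
    X=(P[:,:2]-c0)@ex; Y=(P[:,:2]-c0)@ey; Z=P[:,2]
    m=(Z>.132)&(Z<.146)&(abs(Y)<.1)&(abs(X)<.12)
    # lid edge profile by Y strips
    for lo in (-.1,-.05,0,.05):
        k=m&(Y>lo)&(Y<lo+.05); print(n,'lid edge',lo,np.percentile(X[k],[97,99.5,100]).round(4))
    w=(Z>.115)&(Z<.132)
    k=w&(X>.15)&(X<.22)&(abs(Y)<.1); print('endwall X',np.percentile(X[k],[2,50,98]).round(4), 'slope',np.polyfit(Y[k],X[k],1))
    for s in (-1,1):
        k=w&(Y*s>.1)&(Y*s<.16)&(X>0)&(X<.17); print('side',s,np.percentile(Y[k],[2,50,98]).round(4),np.polyfit(X[k],Y[k],1))
    k=(abs(Y+.052)<.03)&(Z>.072)&(Z<.105)&(X>.0)&(X<.15)
    print('roller n',k.sum(), 'top Z',np.percentile(Z[k],[50,95]))
    k2=k&(Z>np.percentile(Z[k],50)); print('axis',np.polyfit(X[k2],Y[k2],1),np.median(Y[k2]), 'extent',np.percentile(Y[k],[2,98]))
    k=(abs(Y+.052)<.012)&(Z>.08)&(Z<.105)&(X>.1)&(X<.2); print('tube end X',np.sort(X[k])[-8:].round(4))
    k=(abs(Y+.052)<.008)&(Z>.06)&(Z<.1)&(X>.1)&(X<.178); print('stub end X',np.sort(X[k])[-8:].round(4))
    for q in ('bearing_carton','grease_tin'): pass
    k=(Z>.09)&(Z<.11)&(P[:,1]>.17)&(P[:,1]<.5)&(P[:,0]>.3); print('tin',P[k].mean(0) if k.any() else None)
    k=(Z>.06)&(Z<.08)&(P[:,1]>.2)&(P[:,1]<.6)&(P[:,0]>.3); print('carton',np.median(P[k],0) if k.any() else None)
s=r.get_state(); R=Ro.from_euler('xyz',s['eef_rot'],degrees=True).as_matrix(); print(s['time_s'],R.round(3)); print('crate axes',ex,ey)
E
```

```text
top lid edge -0.1 [-0.015  -0.0127 -0.0122]
top lid edge -0.05 [-0.015  -0.0126 -0.0124]
top lid edge 0 [-0.0155 -0.0129 -0.0123]
top lid edge 0.05 [-0.0152 -0.0127 -0.0124]
endwall X [0.1805 0.1862 0.1924] slope [-0.00149167  0.18632943]
side -1 [-0.1369 -0.1299 -0.1243] [ 0.00491815 -0.13059099]
side 1 [0.1252 0.1309 0.1366] [-0.00081509  0.13103227]
roller n 570 top Z [0.09136467 0.09827932]
axis [-0.00144141 -0.05147488] -0.05163688065465714 extent [-0.06996041 -0.03268152]
tube end X [0.1972 0.1977 0.198  0.1983 0.1989 0.1992 0.1999 0.2   ]
stub end X [0.1602 0.1608 0.1614 0.1635 0.1635 0.164  0.1645 0.1665]
tin [0.62569288 0.36052172 0.09947114]
carton [0.45450523 0.49817014 0.06969509]
scene lid edge -0.1 [-0.0141 -0.0114 -0.0107]
scene lid edge -0.05 [-0.014  -0.0113 -0.0096]
scene lid edge 0 [-0.0143 -0.0116 -0.0106]
scene lid edge 0.05 [-0.0142 -0.0113 -0.0106]
endwall X [0.1787 0.183  0.192 ] slope [0.00196389 0.18413616]
side -1 [-0.1372 -0.1327 -0.1233] [ 0.0069264  -0.13202221]
side 1 [0.1225 0.1272 0.1381] [0.0008043  0.12861579]
roller n 452 top Z [0.09147278 0.09692061]
axis [ 0.01550932 -0.05456498] -0.053435448085992196 extent [-0.0723519  -0.03941024]
tube end X [0.1803 0.1803 0.1805 0.1807 0.1808 0.1809 0.1811 0.1813]
stub end X [0.1518 0.1524 0.1546 0.1547 0.155  0.1646 0.1655 0.1667]
tin [0.63121475 0.35982711 0.09952589]
carton [0.47136365 0.48661471 0.07031881]
1.6 [[-0.   -0.28 -0.96]
 [ 0.   -0.96  0.28]
 [-1.   -0.    0.  ]]
crate axes [-0.12619897  0.99200495] [-0.99200495 -0.12619897]
```

Checks: wall faces are at ±125 and 180/192 mm, as the crate's sizes require. The lid edge is at crate x ≈ −12 mm. The roller lane is y ≈ −52 mm with the open tip at x ≈ 165, so its centre is at x ≈ 5 mm. The grasp goes at crate x = 60, which is TCP (0.588, 0.003, 0.078) in world. First, the transit.

Request:
arm_command([
  {"dy":0.5,"dz":-0.55},
  {"dy":0.9,"dz":-1},
  {"dy":0.9,"dz":-1},
  {"dy":0.9,"dz":-1},
  {"dy":0.9,"dz":-1},
  {"dy":0.9,"dz":-1},
  {"dy":0.9,"dz":-1},
  {"dy":0.9,"dz":-1},
  {"dy":0.9,"dz":-1},
  {"dy":0.9,"dz":-1},
  {"dy":0.9,"dz":-1},
  {"dy":0.9,"dz":-1},
  {"dy":0.9,"dz":-1},
  {"dy":0.9,"dz":-1},
  {"dy":0.9,"dz":-1},
  {"dy":0.9,"dz":-1},
  {"dy":0.9,"dz":-1},
  {"dy":0.9,"dz":-1},
  {"dy":0.9,"dz":-1},
  {"dy":0.9,"dz":-1},
], fingers=-0.45, force=60)

```text
schema error: expected keys dx, dy, dz, wx, wy, wz
```

Request:
arm_command([
  {"dx":0,"dy":0.5,"dz":-0.55,"wx":0,"wy":0,"wz":0},
  {"dx":0,"dy":0.9,"dz":-1,"wx":0,"wy":0,"wz":0},
  {"dx":0,"dy":0.9,"dz":-1,"wx":0,"wy":0,"wz":0},
  {"dx":0,"dy":0.9,"dz":-1,"wx":0,"wy":0,"wz":0},
  {"dx":0,"dy":0.9,"dz":-1,"wx":0,"wy":0,"wz":0},
  {"dx":0,"dy":0.9,"dz":-1,"wx":0,"wy":0,"wz":0},
  {"dx":0,"dy":0.9,"dz":-1,"wx":0,"wy":0,"wz":0},
  {"dx":0,"dy":0.9,"dz":-1,"wx":0,"wy":0,"wz":0},
  {"dx":0,"dy":0.9,"dz":-1,"wx":0,"wy":0,"wz":0},
  {"dx":0,"dy":0.9,"dz":-1,"wx":0,"wy":0,"wz":0},
  {"dx":0,"dy":0.9,"dz":-1,"wx":0,"wy":0,"wz":0},
  {"dx":0,"dy":0.9,"dz":-1,"wx":0,"wy":0,"wz":0},
], fingers=-0.45, force=60)

```text
time_s: 2.6
tcp_pos: [0.3578, 0.37, 0.2366]
eef_rot: [-132.5, 89.9, 31.6]
contact_force: [0.5, -0.3, -0.1]
gripper_width: 0.0633
```

```bash
cat > pl.py <<'E'
from h import *
from scipy.spatial.transform import Rotation as Ro
a=np.radians(7.25); ex=np.array([-np.sin(a),np.cos(a),0]); ey=np.array([-np.cos(a),-np.sin(a),0]); ez=np.array([0,0,1.])
c0=np.array([.5441,-.0630,0])
def C2W(x,y,z): return c0+x*ex+y*ey+z*ez
def goalR(th): # tilt: roller axis raised by th deg at open end
    t=np.radians(th); u=ex*np.cos(t)+ez*np.sin(t)  # roller axis
    xt=ex*np.sin(t)-ez*np.cos(t); yt=ey; return np.c_[xt,yt,np.cross(xt,yt)]
def rep():
    s=r.get_state(); R=Ro.from_euler('xyz',s['eef_rot'],degrees=True).as_matrix(); p=np.array(s['tcp_pos'])
    q=p-c0; print('t',s['time_s'],'tcp crate',np.round([q@ex,q@ey,q[2]],4),'F',np.round(s['contact_force'],1),'w',round(s['gripper_width'],4),'j',np.round(s['joints'],0))
    return p,R
def plan(p,R,gp,gR,n):
    rv=(Ro.from_matrix(R).inv()*Ro.from_matrix(gR)).as_rotvec()
    for i in range(n):
        d=R.T@(gp-p)/(n-i)/.02; w=(Ro.from_matrix(R).inv()*Ro.from_matrix(gR)).as_rotvec()/(n-i)/.08
        d=d.round(2);w=w.round(2); print(d,w)
        p=p+R@d*.02; R=R@Ro.from_rotvec(w*.08).as_matrix()
    return p,R
E
python3 - <<'E'
from pl import *
p,R=rep(); print(plan(p,R,C2W(.060,-.052,.236),goalR(0),17))
E
```

```text
t 2.6 tcp crate [0.453  0.1302 0.2366] F [ 0.5 -0.3 -0.1] w 0.0633 j [ 68.   5. -19.   0. -65.   6.]
[ 0.    0.85 -0.95] [ 0.86 -0.    0.  ]
[ 0.    0.78 -1.  ] [ 0.86 -0.    0.  ]
[ 0.    0.71 -1.06] [ 0.86 -0.    0.  ]
[ 0.    0.64 -1.1 ] [ 0.86 -0.    0.  ]
[ 0.    0.56 -1.14] [ 0.86 -0.    0.  ]
[ 0.    0.48 -1.18] [0.86 0.   0.  ]
[ 0.    0.4  -1.21] [0.86 0.   0.  ]
[ 0.    0.32 -1.23] [0.86 0.   0.  ]
[ 0.    0.23 -1.25] [0.86 0.   0.  ]
[ 0.    0.14 -1.27] [0.85 0.   0.  ]
[ 0.    0.06 -1.27] [0.86 0.   0.  ]
[ 0.01 -0.03 -1.28] [0.85 0.   0.  ]
[ 0.   -0.12 -1.27] [0.86 0.   0.  ]
[ 0.01 -0.2  -1.26] [0.85 0.   0.  ]
[ 0.   -0.29 -1.24] [0.86 0.   0.  ]
[ 0.01 -0.37 -1.22] [0.85 0.   0.01]
[ 0.   -0.46 -1.19] [0.86 0.   0.  ]
(array([0.5881741 , 0.00318461, 0.23603823]), array([[ 1.58275448e-04, -9.92033471e-01, -1.25974470e-01],
       [ 3.94311108e-04, -1.25974400e-01,  9.92033414e-01],
       [-9.99999910e-01, -2.06687666e-04,  3.71231162e-04]]))
```

Request:
arm_command([
  {"dx":0,"dy":0.8,"dz":-0.95,"wx":0.8,"wy":0,"wz":0},
  {"dx":0,"dy":0.75,"dz":-1,"wx":0.8,"wy":0,"wz":0},
  {"dx":0,"dy":0.65,"dz":-1,"wx":0.8,"wy":0,"wz":0},
  {"dx":0,"dy":0.6,"dz":-1,"wx":0.8,"wy":0,"wz":0},
  {"dx":0,"dy":0.5,"dz":-1,"wx":0.8,"wy":0,"wz":0},
  {"dx":0,"dy":0.4,"dz":-1,"wx":0.8,"wy":0,"wz":0},
  {"dx":0,"dy":0.35,"dz":-1,"wx":0.8,"wy":0,"wz":0},
  {"dx":0,"dy":0.3,"dz":-1,"wx":0.8,"wy":0,"wz":0},
  {"dx":0,"dy":0.2,"dz":-1,"wx":0.8,"wy":0,"wz":0},
  {"dx":0,"dy":0.1,"dz":-1,"wx":0.8,"wy":0,"wz":0},
  {"dx":0,"dy":0.05,"dz":-1,"wx":0.8,"wy":0,"wz":0},
  {"dx":0,"dy":0,"dz":-1,"wx":0.8,"wy":0,"wz":0},
  {"dx":0,"dy":-0.1,"dz":-1,"wx":0.8,"wy":0,"wz":0},
  {"dx":0,"dy":-0.2,"dz":-1,"wx":0.8,"wy":0,"wz":0},
  {"dx":0,"dy":-0.25,"dz":-1,"wx":0.8,"wy":0,"wz":0},
  {"dx":0,"dy":-0.3,"dz":-1,"wx":0.8,"wy":0,"wz":0},
])

```text
time_s: 3.93
tcp_pos: [0.5505, 0.0538, 0.2403]
eef_rot: [-59.5, 89.4, 43.0]
contact_force: [0.1, 0.2, 0.1]
gripper_width: 0.0635
```

```bash
python3 - <<'E'
from pl import *
p,R=rep(); print(plan(p,R,C2W(.060,-.052,.17),goalR(0),8))
E
```

```text
t 3.9333 tcp crate [ 0.1151 -0.0211  0.2403] F [0.1 0.2 0.1] w 0.0635 j [ 26.   9. -15.  -0. -66. -13.]
[ 0.44 -0.16 -0.36] [0.14 0.01 0.01]
[ 0.44 -0.16 -0.36] [0.14 0.01 0.01]
[ 0.44 -0.17 -0.36] [0.14 0.01 0.01]
[ 0.44 -0.17 -0.36] [0.14 0.01 0.02]
[ 0.44 -0.17 -0.35] [0.15 0.01 0.01]
[ 0.44 -0.18 -0.35] [0.14 0.01 0.02]
[ 0.44 -0.18 -0.35] [0.15 0.   0.01]
[ 0.44 -0.19 -0.35] [0.14 0.01 0.02]
(array([0.58805731, 0.00307648, 0.16990824]), array([[-3.40923323e-04, -9.91977442e-01, -1.26414551e-01],
       [-1.33310090e-04, -1.26414512e-01,  9.91977496e-01],
       [-9.99999933e-01,  3.55040599e-04, -8.91429463e-05]]))
```

Request:
arm_command([
  {"dx":0.44,"dy":-0.16,"dz":-0.36,"wx":0.14,"wy":0.01,"wz":0.01},
  {"dx":0.44,"dy":-0.17,"dz":-0.36,"wx":0.14,"wy":0.01,"wz":0.01},
  {"dx":0.44,"dy":-0.17,"dz":-0.36,"wx":0.14,"wy":0.01,"wz":0.01},
  {"dx":0.44,"dy":-0.17,"dz":-0.36,"wx":0.14,"wy":0.01,"wz":0.01},
  {"dx":0.44,"dy":-0.18,"dz":-0.35,"wx":0.14,"wy":0.01,"wz":0.01},
  {"dx":0.44,"dy":-0.18,"dz":-0.35,"wx":0.14,"wy":0.01,"wz":0.01},
  {"dx":0.44,"dy":-0.18,"dz":-0.35,"wx":0.14,"wy":0.01,"wz":0.01},
  {"dx":0.44,"dy":-0.18,"dz":-0.35,"wx":0.14,"wy":0.01,"wz":0.01},
  {"dx":0,"dy":0,"dz":0,"wx":0,"wy":0,"wz":0},
])

```text
time_s: 4.68
tcp_pos: [0.5899, -0.0039, 0.1616]
eef_rot: [156.9, 89.9, -106.2]
contact_force: [-0.2, -0.2, -0.8]
gripper_width: 0.0635
```

```bash
python3 - <<'E'
from pl import *
p,R=rep(); print(plan(p,R,C2W(.060,-.052,.078),goalR(0),8))
for n in ['scene']:
    im,d=r.capture(n); cv2.imwrite(f'pics/{n}2.png',cv2.resize(im[80:310,160:400],None,fx=2.4,fy=2.4)[:,:,::-1])
E
```

```text
t 4.6833 tcp crate [ 0.0528 -0.0529  0.1616] F [-0.2 -0.2 -0.8] w 0.0635 j [ 19.  16. -16.   0. -58. -12.]
[0.52 0.01 0.05] [-0.01 -0.   -0.  ]
[0.52 0.   0.04] [-0.01 -0.   -0.  ]
[0.52 0.01 0.05] [-0.01 -0.   -0.  ]
[0.52 0.   0.04] [-0.01 -0.   -0.  ]
[0.52 0.01 0.05] [-0.01 -0.   -0.  ]
[0.53 0.   0.04] [-0.01 -0.01 -0.  ]
[0.52 0.01 0.05] [-0.02 -0.   -0.  ]
[0.53 0.   0.04] [-0.01 -0.01 -0.01]
(array([0.58819482, 0.00304641, 0.07796553]), array([[ 2.21471195e-04, -9.92031504e-01, -1.25989866e-01],
       [ 4.06761379e-04, -1.25989769e-01,  9.92031457e-01],
       [-9.99999893e-01, -2.70954204e-04,  3.75616998e-04]]))
```

View pics/scene2.png

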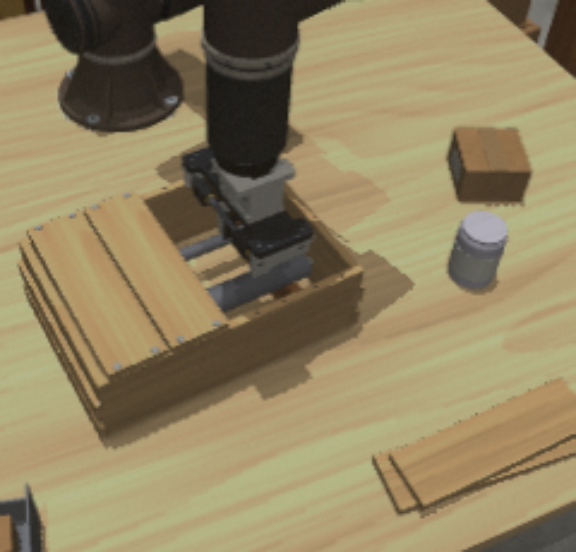

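The view shows the gripper body lying across the crate above the walls, with the fingers over the thick roller at about (265, 265) px. I descend now, slowing at the end.

Request:
arm_command([
  {"dx":0.6,"dy":0.01,"dz":0.06,"wx":-0.01,"wy":0,"wz":0},
  {"dx":0.6,"dy":0.01,"dz":0.06,"wx":-0.01,"wy":0,"wz":0},
  {"dx":0.6,"dy":0.01,"dz":0.06,"wx":-0.01,"wy":0,"wz":0},
  {"dx":0.6,"dy":0.01,"dz":0.06,"wx":-0.01,"wy":0,"wz":0},
  {"dx":0.5,"dy":0,"dz":0.05,"wx":-0.01,"wy":0,"wz":0},
  {"dx":0.3,"dy":0,"dz":0.05,"wx":-0.01,"wy":0,"wz":0},
  {"dx":0.2,"dy":0,"dz":0.02,"wx":0,"wy":0,"wz":0},
  {"dx":0.1,"dy":0,"dz":0,"wx":0,"wy":0,"wz":0},
  {"dx":0,"dy":0,"dz":0,"wx":0,"wy":0,"wz":0},
])

```text
time_s: 5.48
tcp_pos: [0.5913, 0.0054, 0.0929]
eef_rot: [-98.7, 89.6, -1.3]
contact_force: [0.2, 0.1, -0.1]
gripper_width: 0.0635
```

```bash
python3 - <<'E'
from pl import *
p,R=rep(); print(plan(p,R,C2W(.060,-.052,.078),goalR(0),2))
for n in ['scene']:
    im,d=r.capture(n); cv2.imwrite(f'pics/{n}3.png',cv2.resize(im[80:310,160:400],None,fx=2.4,fy=2.4)[:,:,::-1])
E
```

```text
t 5.4833 tcp crate [ 0.0619 -0.0554  0.0929] F [ 0.2  0.1 -0.1] w 0.0635 j [ 20.  20. -21.   0. -49. -12.]
[ 0.37  0.09 -0.05] [ 0.01 -0.01  0.04]
[ 0.38  0.09 -0.05] [ 0.   -0.    0.05]
(array([0.58803518, 0.0029852 , 0.07792643]), array([[-1.23221882e-04, -9.91961974e-01, -1.26536264e-01],
       [-2.86385983e-04, -1.26536224e-01,  9.91961946e-01],
       [-9.99999951e-01,  1.58469630e-04, -2.68491974e-04]]))
```

View pics/scene3.png

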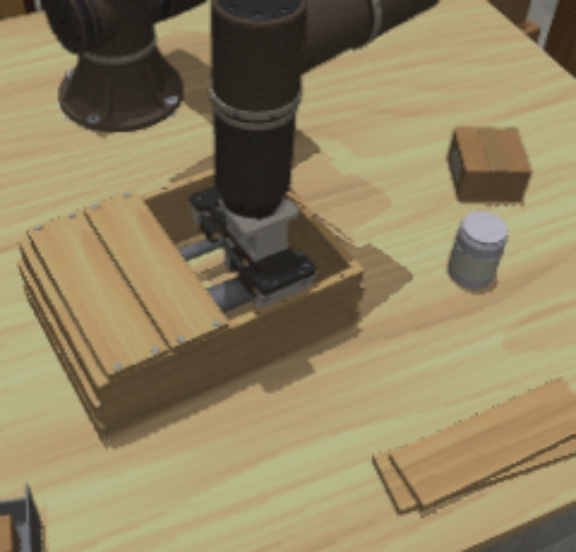

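The gripper is hovering over the lane with no contact force. I go down the last 14 mm slowly.

Request:
arm_command([
  {"dx":0.2,"dy":0.05,"dz":-0.02,"wx":0,"wy":0,"wz":0.03},
  {"dx":0.2,"dy":0.05,"dz":-0.02,"wx":0,"wy":0,"wz":0.02},
  {"dx":0.2,"dy":0.05,"dz":-0.02,"wx":0,"wy":0,"wz":0.02},
  {"dx":0.15,"dy":0.02,"dz":-0.02,"wx":0,"wy":0,"wz":0.02},
  {"dx":0,"dy":0,"dz":0,"wx":0,"wy":0,"wz":0},
])

```text
time_s: 5.95
tcp_pos: [0.5891, 0.0034, 0.0786]
eef_rot: [-103.0, 89.8, -5.7]
contact_force: [-0.6, 0.4, 0.6]
gripper_width: 0.064
```

```bash
python3 - <<'E'
from pl import *
p,R=rep(); print(plan(p,R,C2W(.060,-.052,.078),goalR(0),2))
E
```

```text
t 5.95 tcp crate [ 0.0602 -0.053   0.0786] F [-0.6  0.4  0.6] w 0.064 j [ 19.  21. -22.   0. -47. -12.]
[ 0.01  0.03 -0.  ] [ 0.01 -0.    0.02]
[ 0.02  0.02 -0.01] [ 0.   -0.01  0.01]
(array([0.58812045, 0.00303457, 0.07796395]), array([[ 1.83726719e-04, -9.91961144e-01, -1.26542704e-01],
       [ 2.24994537e-04, -1.26542662e-01,  9.91961140e-01],
       [-9.99999958e-01, -2.10721182e-04,  1.99936570e-04]]))
```

The TCP is on target. I close the fingers at 60 N.

Request:
arm_command([
  {"dx":0,"dy":0,"dz":0,"wx":0,"wy":0,"wz":0},
  {"dx":0,"dy":0,"dz":0,"wx":0,"wy":0,"wz":0},
  {"dx":0,"dy":0,"dz":0,"wx":0,"wy":0,"wz":0},
  {"dx":0,"dy":0,"dz":0,"wx":0,"wy":0,"wz":0},
  {"dx":0,"dy":0,"dz":0,"wx":0,"wy":0,"wz":0},
  {"dx":0,"dy":0,"dz":0,"wx":0,"wy":0,"wz":0},
], fingers=1, force=60)

```text
time_s: 6.45
tcp_pos: [0.5889, 0.0031, 0.0785]
eef_rot: [-110.3, 89.9, -13.0]
contact_force: [0.3, -0.4, -0.9]
gripper_width: 0.0389
```

```bash
python3 - <<'E'
from pl import *
p,R=rep()
# axis point at grip is ~ 3mm ahead of TCP along tool x ; roller centre 55mm toward deep end
off=.0036
for th,zc in ((0,.082),(7,.088),(14,.094),(20,.098),(22,.100)):
    t=np.radians(th); ax=ex*np.cos(t)+ez*np.sin(t); g=goalR(th)
    cen=C2W(.005,-.053,zc); gp=cen+.055*ax-off*g[:,0]
    print(th,zc); p,R=plan(p,R,gp,g,{0:2,7:4,14:4,20:4,22:1}[th])
E
```

```text
t 6.45 tcp crate [ 0.0599 -0.0528  0.0785] F [ 0.3 -0.4 -0.9] w 0.0389 j [ 19.  21. -22.   0. -47. -12.]
0 0.082
[-0.18 -0.01  0.  ] [ 0.01 -0.    0.01]
[-0.18 -0.    0.  ] [ 0.   -0.01  0.02]
7 0.088
[-0.16 -0.   -0.01] [ 0.   -0.38 -0.  ]
[-0.16 -0.   -0.  ] [ 0.   -0.38 -0.  ]
[-0.16 -0.   -0.  ] [ 0.   -0.38 -0.  ]
[-0.15 -0.   -0.  ] [ 0.   -0.39 -0.  ]
14 0.094
[-0.16  0.   -0.  ] [ 0.   -0.38 -0.  ]
[-0.16  0.    0.  ] [ 0.   -0.38 -0.  ]
[-0.16  0.    0.01] [ 0.   -0.38 -0.  ]
[-0.15  0.    0.01] [-0.   -0.38 -0.  ]
20 0.098
[-0.12  0.    0.  ] [-0.   -0.33 -0.  ]
[-0.12  0.    0.01] [-0.   -0.33 -0.  ]
[-0.12  0.    0.01] [-0.   -0.33 -0.  ]
[-0.12  0.    0.02] [-0.   -0.32 -0.  ]
22 0.1
[-0.19  0.    0.02] [-0.   -0.44 -0.  ]
```

Width is 39 mm, so the 40 mm tube is held. I start with a small lift and a 7° tilt.

Request:
arm_command([
  {"dx":-0.18,"dy":0,"dz":0,"wx":0,"wy":0,"wz":0},
  {"dx":-0.18,"dy":0,"dz":0,"wx":0,"wy":0,"wz":0},
  {"dx":-0.16,"dy":0,"dz":0,"wx":0,"wy":-0.38,"wz":0},
  {"dx":-0.16,"dy":0,"dz":0,"wx":0,"wy":-0.38,"wz":0},
  {"dx":-0.16,"dy":0,"dz":0,"wx":0,"wy":-0.38,"wz":0},
  {"dx":-0.15,"dy":0,"dz":0,"wx":0,"wy":-0.38,"wz":0},
  {"dx":0,"dy":0,"dz":0,"wx":0,"wy":0,"wz":0},
])

```text
time_s: 7.03
tcp_pos: [0.5865, 0.0039, 0.0983]
eef_rot: [1.1, 82.7, 98.4]
contact_force: [1.1, -0.1, -3.5]
gripper_width: 0.0389
```

```bash
cat > look.py <<'E'
from pl import *
import sys
def look(tag):
    p,R=rep(); print('tilt',np.degrees(np.arctan2(R[:,2]@ez,R[:,2]@ex)).round(2),'tool y err',np.round(R[:,1]@ex,3),np.round(R[:,1]@ez,3))
    im,d=r.capture('scene'); cv2.imwrite(f'pics/{tag}.png',cv2.resize(im[80:310,160:400],None,fx=2.4,fy=2.4)[:,:,::-1])
    s=r.cut_out('scene','roller_center')
    if s:
        mm=np.array(s[0]['mask']); v,u=np.nonzero(mm); P,z=cloud('scene',d,np.c_[u,v]); P=P[z>0]
        q=P-c0; X,Y,Z=q@ex,q@ey,q[:,2]
        k=(abs(Y+.053)<.05)&(Z>.03)
        X,Y,Z=X[k],Y[k],Z[k]
        print('score',s[0]['score'],'n',k.sum(),'X range',np.percentile(X,[1,99]).round(3))
        # upper envelope line: bins
        b=np.arange(X.min(),X.max(),.01); E=[(x+.005,np.percentile(Z[(X>=x)&(X<x+.01)],90)) for x in b if ((X>=x)&(X<x+.01)).sum()>4]
        E=np.array(E); E=E[1:-1]; f=np.polyfit(E[:,0],E[:,1],1); print('slope deg',np.degrees(np.arctan(f[0])).round(1),'topZ at x=0',f[1].round(4),'at .18',np.polyval(f,.18).round(4))
    return p,R
E
python3 - <<'E'
from look import *
look('k4')
E
```

```text
t 7.0333 tcp crate [ 0.061  -0.0505  0.0983] F [ 1.1 -0.1 -3.5] w 0.0389 j [ 14.  20. -16.  -9. -53.  -2.]
tilt 7.29 tool y err -0.002 0.002
```

View pics/k4.png

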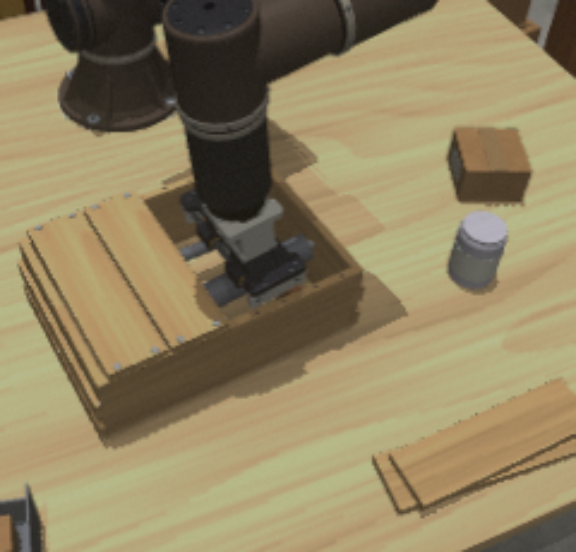

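The roller is in the grip with about 3.5 N of weight on the wrist, and its free end is rising at (300, 245) px. I continue to 20°.

Request:
arm_command([
  {"dx":-0.16,"dy":0.03,"dz":0,"wx":0,"wy":-0.38,"wz":0},
  {"dx":-0.16,"dy":0.03,"dz":0,"wx":0,"wy":-0.38,"wz":0},
  {"dx":-0.16,"dy":0.03,"dz":0,"wx":0,"wy":-0.38,"wz":0},
  {"dx":-0.15,"dy":0.03,"dz":0,"wx":0,"wy":-0.38,"wz":0},
  {"dx":-0.12,"dy":0,"dz":0.01,"wx":0,"wy":-0.33,"wz":0},
  {"dx":-0.12,"dy":0,"dz":0.01,"wx":0,"wy":-0.33,"wz":0},
  {"dx":-0.12,"dy":0,"dz":0.01,"wx":0,"wy":-0.33,"wz":0},
  {"dx":-0.12,"dy":0,"dz":0.01,"wx":0,"wy":-0.25,"wz":0},
  {"dx":0,"dy":0,"dz":0,"wx":0,"wy":0,"wz":0},
])

```text
time_s: 7.88
tcp_pos: [0.5814, 0.0009, 0.1174]
eef_rot: [1.7, 70.3, 99.3]
contact_force: [0.1, 0.2, -2.8]
gripper_width: 0.0388
```

```bash
python3 - <<'E'
from look import *
look('k5')
im,d=r.capture('top'); cv2.imwrite('pics/k5t.png',cv2.resize(im[120:280,160:400],None,fx=3,fy=3)[:,:,::-1])
for n in ('scene','top'):
    for q in ('roller_end_open','roller_center'):
        s=r.spot_point(n,q); print(n,q,[(x['score'],np.round(x['centre'],1)) for x in s[:2]])
        if s:
            for h in (.15,):
                w=ray(n,s[0]['centre'],h)-c0; print('  at z',h,'crate',(w@ex).round(3),(w@ey).round(3))
E
```

```text
t 7.8833 tcp crate [ 0.0587 -0.045   0.1174] F [ 0.1  0.2 -2.8] w 0.0388 j [  5.  22.  -8. -22. -63.  13.]
tilt 19.7 tool y err -0.008 0.01
score 0.82 n 232 X range [0.006 0.172]
slope deg 22.4 topZ at x=0 0.1069 at .18 0.1811
scene roller_end_open [(0.58, array([291. , 170.8]))]
  at z 0.15 crate 0.174 -0.044
scene roller_center [(0.63, array([245.6, 200.2]))]
  at z 0.15 crate -0.016 -0.083
top roller_end_open [(0.19, array([102.6, 220.6]))]
  at z 0.15 crate 0.517 0.027
top roller_center []
```

View pics/k5.png

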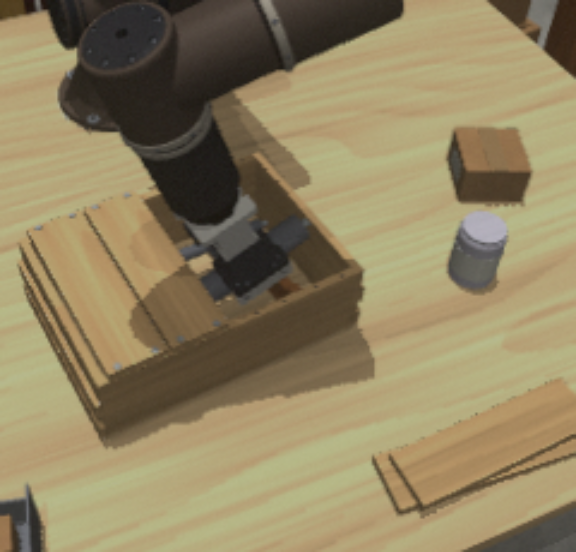

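View pics/k5t.png

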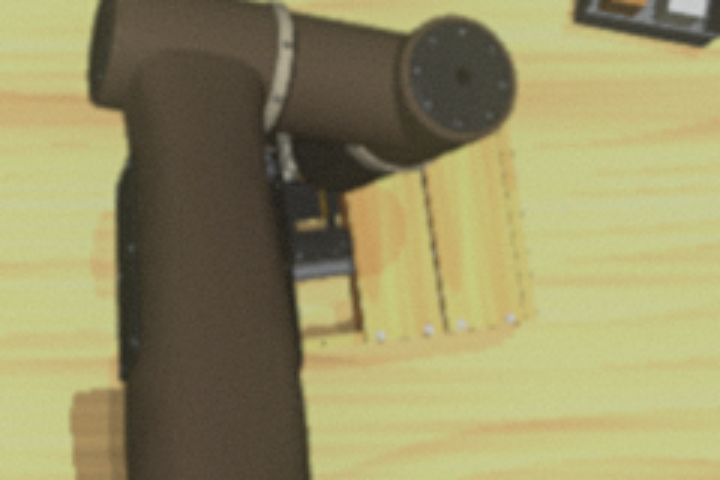

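Tilt is about 20°, with the free end up near (300, 232) px. The fitted slope of ~22° and the slightly lower wrist load suggest the deep end is near the floor. I raise 9 mm, re-centre in y and check.

Request:
arm_command([
  {"dx":-0.14,"dy":-0.06,"dz":0.05,"wx":0,"wy":0,"wz":0},
  {"dx":-0.14,"dy":-0.08,"dz":0.05,"wx":0,"wy":0,"wz":0},
  {"dx":-0.14,"dy":-0.08,"dz":0.05,"wx":0.03,"wy":0,"wz":0.03},
  {"dx":0,"dy":-0.05,"dz":0,"wx":0.03,"wy":0,"wz":0.03},
  {"dx":0,"dy":0,"dz":0,"wx":0,"wy":0,"wz":0},
])

```text
time_s: 8.65
tcp_pos: [0.5858, 0.0038, 0.1268]
eef_rot: [3.2, 70.3, 100.7]
contact_force: [0.6, 0.5, -3.1]
gripper_width: 0.039
```

```bash
python3 - <<'E'
from look import *
look('k6')
s=r.get_state(); print(s['moment'])
E
```

```text
t 8.65 tcp crate [ 0.061  -0.0498  0.1268] F [ 0.6  0.5 -3.1] w 0.039 j [  6.  22.  -7. -22. -65.  12.]
tilt 19.69 tool y err -0.007 0.019
score 0.85 n 251 X range [0.001 0.155]
slope deg 21.4 topZ at x=0 0.1201 at .18 0.1906
[-1.31260718 -0.32750449 -0.06224775]
```

View pics/k6.png

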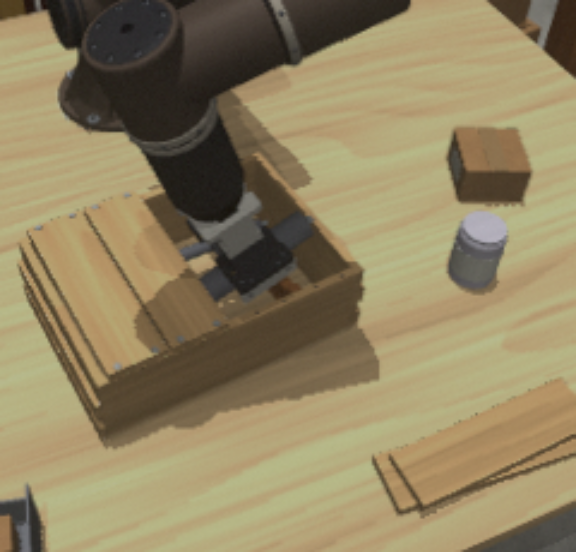

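The top line is now 6–9 mm below the lid edge, with about 27 mm to spare over the end wall and about 12 mm off the floor. I draw along the axis, sagging slightly to widen the lid gap.

Request:
arm_command([
  {"dx":0.06,"dy":-0.02,"dz":0.3,"wx":0.02,"wy":0,"wz":-0.04},
  {"dx":0.06,"dy":-0.02,"dz":0.45,"wx":0.02,"wy":0,"wz":-0.04},
  {"dx":0.05,"dy":-0.02,"dz":0.5,"wx":0.02,"wy":0,"wz":-0.04},
  {"dx":0.03,"dy":-0.02,"dz":0.5,"wx":0.02,"wy":0,"wz":-0.04},
  {"dx":0.02,"dy":0,"dz":0.5,"wx":0,"wy":0,"wz":-0.04},
  {"dx":0.02,"dy":0,"dz":0.5,"wx":0,"wy":0,"wz":0},
  {"dx":0,"dy":0,"dz":0.3,"wx":0,"wy":0,"wz":0},
  {"dx":0,"dy":0,"dz":0,"wx":0,"wy":0,"wz":0},
])

```text
time_s: 9.42
tcp_pos: [0.5784, 0.0699, 0.1445]
eef_rot: [0.8, 70.2, 97.7]
contact_force: [0.4, -0.1, -3.3]
gripper_width: 0.039
```

```bash
python3 - <<'E'
from look import *
look('k7')
E
```

```text
t 9.4167 tcp crate [ 0.1275 -0.0508  0.1445] F [ 0.4 -0.1 -3.3] w 0.039 j [ 12.  19.  -9. -22. -63.   5.]
tilt 19.75 tool y err 0.005 0.005
score 0.84 n 516 X range [0.006 0.219]
slope deg 21.2 topZ at x=0 0.1129 at .18 0.1826
```

View pics/k7.png

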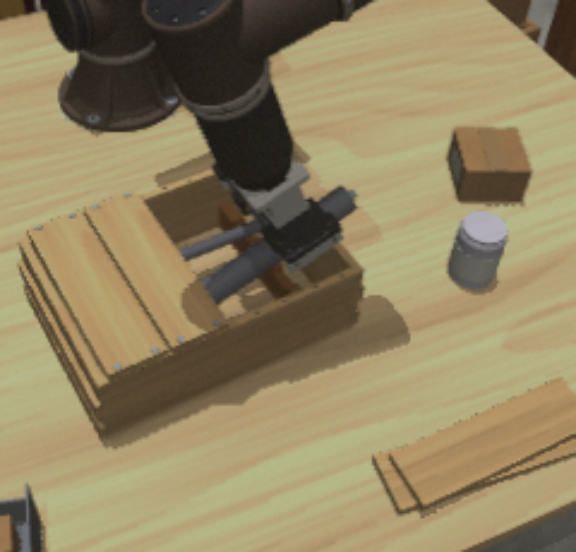

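The roller is sliding out cleanly: open end at (345, 195) px above the wall, top line 12 mm under the lid edge, and the thin roller still in its lane. I draw about 95 mm more along the axis.

Request:
arm_command([
  {"dx":0,"dy":-0.01,"dz":0.3,"wx":0,"wy":0,"wz":0},
  {"dx":0,"dy":-0.01,"dz":0.5,"wx":0,"wy":0,"wz":0},
  {"dx":0,"dy":-0.01,"dz":0.6,"wx":0,"wy":0,"wz":0},
  {"dx":0,"dy":-0.01,"dz":0.6,"wx":0,"wy":0,"wz":0},
  {"dx":0,"dy":0,"dz":0.6,"wx":0,"wy":0,"wz":0},
  {"dx":0,"dy":0,"dz":0.6,"wx":0,"wy":0,"wz":0},
  {"dx":0,"dy":0,"dz":0.6,"wx":0,"wy":0,"wz":0},
  {"dx":0,"dy":0,"dz":0.5,"wx":0,"wy":0,"wz":0},
  {"dx":0,"dy":0,"dz":0.3,"wx":0,"wy":0,"wz":0},
  {"dx":0,"dy":0,"dz":0,"wx":0,"wy":0,"wz":0},
])

```text
time_s: 10.35
tcp_pos: [0.5679, 0.1642, 0.1783]
eef_rot: [1.0, 70.2, 97.8]
contact_force: [0.3, 0.0, -3.3]
gripper_width: 0.0389
```

```bash
python3 - <<'E'
from look import *
look('k8')
E
```

```text
t 10.35 tcp crate [ 0.2223 -0.0523  0.1783] F [ 0.3  0.  -3.3] w 0.0389 j [ 22.  16.  -8. -22. -63.  -5.]
tilt 19.77 tool y err 0.007 0.006
score 0.61 n 792 X range [0.031 0.31 ]
slope deg 20.9 topZ at x=0 0.111 at .18 0.1797
```

View pics/k8.png

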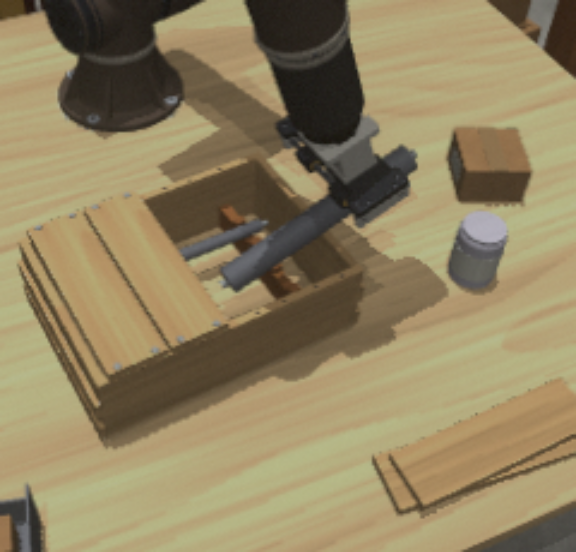

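The deep end is now fully visible at (230, 278) px, clear of the lid edge. I lift straight up, then level while still rising.

Request:
arm_command([
  {"dx":-0.3,"dy":0,"dz":0.11,"wx":0,"wy":0,"wz":0},
  {"dx":-0.47,"dy":0,"dz":0.17,"wx":0,"wy":0,"wz":0},
  {"dx":-0.47,"dy":0,"dz":0.17,"wx":0,"wy":0,"wz":0},
  {"dx":-0.47,"dy":0,"dz":0.17,"wx":0,"wy":0,"wz":0},
  {"dx":-0.47,"dy":0,"dz":0.17,"wx":0,"wy":0,"wz":0},
  {"dx":-0.3,"dy":0,"dz":0.1,"wx":0,"wy":0.2,"wz":0},
  {"dx":-0.2,"dy":0,"dz":0.05,"wx":0,"wy":0.4,"wz":0},
  {"dx":-0.1,"dy":0,"dz":0,"wx":0,"wy":0.5,"wz":0},
  {"dx":-0.1,"dy":0,"dz":0,"wx":0,"wy":0.5,"wz":0},
  {"dx":-0.1,"dy":0,"dz":0,"wx":0,"wy":0.5,"wz":0},
  {"dx":0,"dy":0,"dz":0,"wx":0,"wy":0.5,"wz":0},
  {"dx":0,"dy":0,"dz":0,"wx":0,"wy":0.5,"wz":0},
  {"dx":0,"dy":0,"dz":0,"wx":0,"wy":0.5,"wz":0},
  {"dx":0,"dy":0,"dz":0,"wx":0,"wy":0.4,"wz":0},
  {"dx":0,"dy":0,"dz":0,"wx":0,"wy":0.2,"wz":0},
  {"dx":0,"dy":0,"dz":0,"wx":0,"wy":0,"wz":0},
])

```text
time_s: 11.78
tcp_pos: [0.5722, 0.1583, 0.257]
eef_rot: [-145.4, 89.3, -49.1]
contact_force: [-0.1, 0.8, -3.5]
gripper_width: 0.0387
```

```bash
python3 - <<'E'
from look import *
look('k9')
E
```

```text
t 11.7833 tcp crate [ 0.216  -0.0558  0.257 ] F [-0.1  0.8 -3.5] w 0.0387 j [ 35.  12.  -9.   1. -69. -29.]
tilt -0.59 tool y err 0.017 -0.007
score 0.7 n 830 X range [0.008 0.21 ]
slope deg 0.6 topZ at x=0 0.272 at .18 0.2739
```

View pics/k9.png

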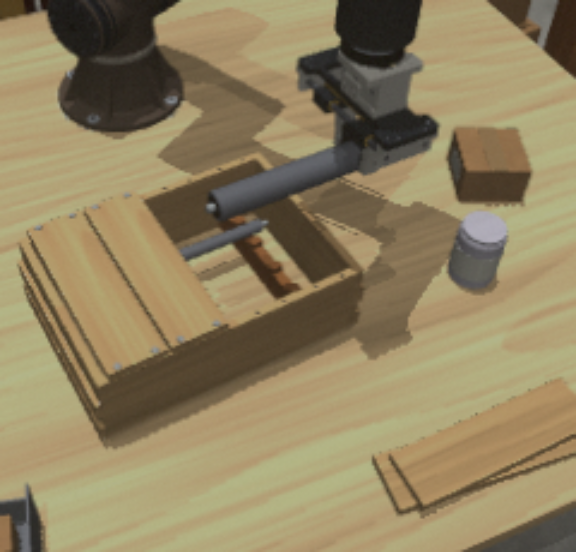

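The roller is level at 0.6° with its axis about 253 mm up, so its bottom is 94 mm above the board tops. I lower it gently to the 8 cm asked and let it settle.

Request:
arm_command([
  {"dx":0.15,"dy":0,"dz":0,"wx":0,"wy":0,"wz":0},
  {"dx":0.2,"dy":0,"dz":0,"wx":0,"wy":0,"wz":0},
  {"dx":0.15,"dy":0,"dz":0,"wx":0,"wy":0,"wz":0},
  {"dx":0.05,"dy":0,"dz":0,"wx":0,"wy":0,"wz":0},
  {"dx":0,"dy":0,"dz":0,"wx":0,"wy":0,"wz":0},
  {"dx":0,"dy":0,"dz":0,"wx":0,"wy":0,"wz":0},
  {"dx":0,"dy":0,"dz":0,"wx":0,"wy":0,"wz":0},
  {"dx":0,"dy":0,"dz":0,"wx":0,"wy":0,"wz":0},
])

```text
time_s: 12.55
tcp_pos: [0.5727, 0.156, 0.2447]
eef_rot: [-131.8, 89.5, -35.8]
contact_force: [0.6, 0.6, -4.1]
gripper_width: 0.0387
```

```bash
python3 - <<'E'
from look import *
look('k10')
s=r.get_state(); print('qd',np.abs(s['qd']).max())
P0=np.load('scene_P.npy'); im,d=r.capture('scene')
v,u=np.mgrid[0:384,0:512]; P,z=cloud('scene',d,np.c_[u.ravel(),v.ravel()]); q=P-c0; X,Y,Z=q@ex,q@ey,q[:,2]
k=(abs(Y-.052)<.02)&(Z>.066)&(Z<.085)&(X>-.01)&(X<.175)&(z>0); print('thin now',np.median(Y[k]),np.percentile(X[k],[2,99]),np.median(Z[k]))
q=P0.reshape(-1,3)-c0; X,Y,Z=q@ex,q@ey,q[:,2]; k=(abs(Y-.052)<.02)&(Z>.066)&(Z<.085)&(X>-.01)&(X<.175); print('thin before',np.median(Y[k]),np.percentile(X[k],[2,99]),np.median(Z[k]))
for nm in ('roller_center',):
    s=r.cut_out('scene',nm)
P=P.reshape(-1,3)
for lab,Q in (('now',P),('before',P0.reshape(-1,3))):
    k=(Q[:,2]>.09)&(Q[:,2]<.105)&(Q[:,1]>.3)&(Q[:,1]<.42)&(Q[:,0]>.55)&(Q[:,0]<.7); print(lab,'tin',Q[k].mean(0).round(3))
E
```

```text
t 12.55 tcp crate [ 0.2136 -0.056   0.2447] F [ 0.6  0.6 -4.1] w 0.0387 j [ 34.  12. -10.   1. -68. -29.]
tilt -0.34 tool y err 0.021 -0.007
score 0.65 n 843 X range [0.008 0.208]
slope deg 1.0 topZ at x=0 0.2585 at .18 0.2615
qd 0.13960887142630377
thin now 0.04753856116825482 [0.0187197  0.15368258] 0.07299060579255635
thin before 0.04756383458893855 [0.01884176 0.15666099] 0.07296058996163621
now tin [0.631 0.36  0.1  ]
before tin [0.631 0.36  0.1  ]
```

View pics/k10.png

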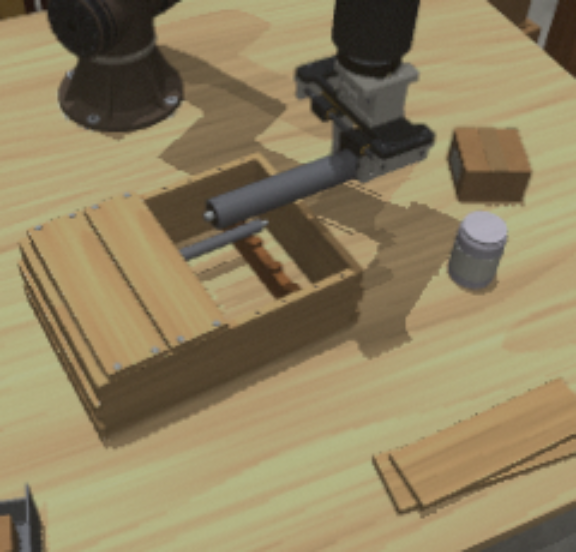

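The roller is held level and still, with its axis about 240 mm up. The thin roller and the tin have not moved, so I hand in.

```bash
python3 - <<'E'
from plant import r
print(r.close_job())
E
```

```text
the job is handed in; nothing more can be done
None
```

The thick roller is out of the crate, and I handed the job in at about 12.6 s with the gripper still holding it. No verdict is reported back.

I gripped the roller at 60 N, about 55 mm from its centre towards the open end. I raised its free end to about 20° and drew it out along its own axis. In the checks at each step its top line passed roughly 6–12 mm below the lid edge and the wrist carried only its weight (about 3.5 N). Then I lifted and levelled it.

**Roller at the end:** it is level to about 1° with its axis about 240 mm above the bench. That puts its underside about 80 mm above the board tops and about 100 mm above the crate walls. The grip width is 38.7 mm and joint speeds are at most 0.14°/s.

**Thin roller and bystanders:** depth readings show the thin roller unchanged to within about 3 mm, and the tin unmoved. The carton looked unmoved in the pictures. I did not re-check the pry bar, but nothing went near it.

**Disagreement:** while slanted, the fitted slope of the roller was 1–3° steeper than the tool tilt. At the first 20° tilt the deep end was close to the crate floor and may have touched it lightly. I raised it 9 mm before drawing it out.

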